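Move the work light to the spare folding hook

TASK

The work light hangs on one folding hook of the upright board; flip the other, empty hook fully down and hang the light on it by its wire eye, carrying it straight across without setting it down. Then fold the emptied hook up flat against the board, and leave the rest of the table as it stands.

Things in the scene. Friction and masses are not known exactly. Their poses are not given: they have to be found in the camera images.
- board: fixed white board 340 x 390 mm, timber frame, left side, facing roughly to the robot's right. -x axis: out of its front face; y along it; z up. Origin: on the table under the middle of the front face. Feet at both ends: 24 high, 70 mm forward. It rises well above the hooks (140 to 170 mm apart), so reach them with the fingers slanting down towards the board, 35 to 45 degrees from vertical.
- used_hook: a folding steel wall hook on the front face of the board: plate 40 wide x 64 high x 5 mm thick, two cheeks, and a hinged arm. Origin: centre of the plate on the board's face, level with the hinge, 235 mm above the table; its -x axis points straight out of the board, y runs level along the board, z up. This is the hook that holds the light at the start (it may be either the left or the right one).
- spare_hook: a folding steel wall hook on the front face of the board: plate 40 wide x 64 high x 5 mm thick, two cheeks, and a hinged arm. Origin: centre of the plate on the board's face, level with the hinge, 235 mm above the table; its -x axis points straight out of the board, y runs level along the board, z up. This is the empty one, folded up at the start.
- used_arm (a joint): angle of the arm of the used hook, rad: 0 = folded up flat (bar straight up, parallel to the board, 28 mm out from it), 1.30 = stop, fully flipped down: it then sticks out of the board, rising 15 degrees outward. Stiff hinge: it stays where it is left and takes about 1 N at the end piece to move. Starts fully down.
- spare_arm (a joint): angle of the arm of the spare hook, rad: 0 = folded up flat (bar straight up, parallel to the board, 28 mm out from it), 1.30 = stop, fully flipped down: it then sticks out of the board, rising 15 degrees outward. Stiff hinge: it stays where it is left and takes about 1 N at the end piece to move. Starts folded or nearly so (0 to 0.2).
- used_hook_hinge (a point): centre of the hinge pin of the used hook, 28 mm out from the board's face; the arm turns about the hook's level y axis here.
- spare_hook_hinge (a point): centre of the hinge pin of the spare hook, 28 mm out from the board's face; the arm turns about the hook's level y axis here.
- used_arm_tip (a point): centre of the dark round end piece of the arm of the used hook: a short cylinder 18 mm in diameter and 18 mm long lying along the hook's y, 75 mm from the hinge pin. The arm between is a steel bar 12 wide (along y) and 8 mm thick. This point moves with the arm.
- spare_arm_tip (a point): centre of the dark round end piece of the arm of the spare hook: a short cylinder 18 mm in diameter and 18 mm long lying along the hook's y, 75 mm from the hinge pin. The arm between is a steel bar 12 wide (along y) and 8 mm thick. This point moves with the arm.
- light_centre (a point): centre of the body of the work light: a black flat block 42 wide (y) x 24 deep (x) x 90 mm high (z) with a white lens on one face, about 0.2 kg. At the start it hangs upright, its axes parallel to the hook's, its middle about 80 mm below the hinge and 37 mm farther out from the board than the hinge. Hold it by its 42 mm width.
- light_eye (a point): middle of the top bar of the light's wire eye, 98 mm above light_centre. Wire 6 mm thick; the opening under the bar is 46 wide and 50 mm high, and lies across the hook's arm. It rests on the arm about 40 mm from the hinge.
- light: the whole work light; origin at the centre of its underside, 45 mm below light_centre.
- tape_roll: bystander: brown roll of packing tape lying flat, 100 across, 48 mm high, on the table before the board. Origin: centre of its underside.
- stapler: bystander: stapler 130 x 36 x 49 mm. Origin: centre of its underside.
- mug: bystander: white mug 82 across, 95 mm high. Origin: centre of its underside.
- carton: bystander: small cardboard carton 130 x 90 x 60 mm. Origin: centre of its underside.
- jar: bystander: white jar 68 across, 85 mm high. Origin: centre of its underside.
- punch: bystander: paper punch 100 x 85 x 55 mm. Origin: centre of its underside.
Mind the look-alikes: they are no part of the job. What is shaped like the light but orange or red is not meant.

How it is judged:
On the way, in this order (a step that is already met when the one before it is completed fails the run):
1. the spare hook is flipped fully down (value of joint spare_arm above 1.2 rad), for 0.2 s.
2. the light hangs by its eye on the spare hook, let go (value of joint spare_arm above 1.2 rad and contact force between light and spare_hook above 0.7 N and contact force between the fingers and light below 0.1 N and x of light_eye in the frame of spare_hook between -0.105 and -0.028 m and y of light_eye in the frame of spare_hook between -0.025 and 0.025 m and angle between light_centre's own z axis and vertical below 0.25 rad and height (world z) of light_centre above 0.12 m), for 0.2 s.
At the end, for the whole second after the job is handed in: The spare hook is down (within 0.1 rad of its stop), the light hangs on it by its eye, upright within 0.25 rad, let go and at rest (under 30 mm/s); the used hook is folded flat (within 0.12 rad) (all of step 2 and value of joint used_arm below 0.12 rad and linear speed of light below 0.03 m/s); the robot touches nothing.
It fails at once if the light is set down or dropped (its centre under 80 mm above the table) (height (world z) of light_centre below 0.08 m).
It fails at once if a bystander is moved more than 30 mm (distance of any of tape_roll, stapler, mug, carton, jar, punch from where it was at the start of the episode above 0.03 m).
It also fails if it takes over 62 s, if anything falls off the work surface, if the arm or the gripper's body presses on something with over 40 N, if the wrist force passes 120 N, or if a joint passes its speed limit or range.

ROBOT

A 7-joint arm with a two-finger parallel gripper is mounted at the origin on the work surface. World frame = base frame: x ahead of the robot, y to its left, z up, the work surface at z = 0. Lengths are in m, angles in rad, forces in N, time in s.
With the tool pointing down it reaches from about 0.4 to 0.85 m from the base axis. Payload 4.5 kg.
Tool frame: the origin (TCP) lies at the very end of the fingers, on their centre line; the grasp point (between the pads) lies 19 mm behind it (tcp_to_grasp is the z of the grasp point in the tool frame, in m); z points along the fingers, y is the line along which they close (so a half turn about z gives the same grasp; the last joint's range is limited). The gripper opens to 88 mm and grips with 3 to 60 N. Pads are 18 mm wide; open, the fingers measure 123 mm over their backs; the gripper's body (75 mm by 187 mm) begins 45 mm behind the grasp point.
Start: joints at [1.37, 0.689, -0.195, 1.565, 0.157, 0.902, -0.215], TCP at [0.145, -0.608, 0.239] pointing down, gripper open.
Joint ranges: [-3.01, 3.01], [-0.46, 2.08], [-1.47, 1.51], [0.13, 2.56], [-1, 4.14], [0.04, 2.09], [-2.66, 2.66]. Speed limits (rad/s): [2.57, 2.57, 3.14, 3.14, 3.14, 3.14, 3.14].

INTERFACE

Orientations are given as a unit quaternion [x, y, z, w].
In Python, from plant import * gives the robot as it stands. The module is installed in compiled form; this text tells all that it offers.
- The arm moves only by the shell command python3 -m jog 'ROWS' [OPENING] [FORCE]. ROWS is JSON, a list that holds one entry, the list of rows, each a list of 6 numbers: the shift along the tool's x, y, z in m, then the turn, a rotation vector about the tool's x, y, z in rad. In form: [[[dx, dy, dz, ax, ay, az], ...]]. A call has 1 to 12 rows; each row shifts and turns the commanded pose from where the row before left it, along the tool's axes as they then stand; what a row does not reach is not made up. A row lasts 1/8 s, in which the tool goes at most 62.5 mm and 10.7 degrees, less where a joint would pass 70% of its speed; a pose out of reach is approached as far as the arm can. A call with a gripper value outside its range is refused whole. OPENING is the finger opening in m, from 0 to 0.0881, set as the call begins (- or left out, the last holds). The fingers move at their own pace and stop on an object; FORCE is the grip in N (left out, the last holds). Time passes only in rows, so rows that do not move let the fingers close. It gives the time, the measured TCP pose, the force, the opening and the grip force at its end, in the units of the state.
- get_state(): the state, without advancing time (a new reading comes with each control period).
- snapshot(name): name is "scene" or "top" or "wrist"; returns a dict with "frame" (384x512x3 uint8, red, green, blue), "mtx" (3x3 intrinsics, pixels), "xyz" and "orientation" of the camera in the world; the wrist camera has in their place "mount" (4x4, takes a point from camera to tool coordinates, whose origin is the TCP and whose axes are the flange's). Camera axes: x right, y down, z forward; pixel columns grow to the right and rows downward; lengths in m; the calibration is good to about 2 mm. A picture is of the moment at which its call begins: read the wrist's pose just before it. There is no depth.
- finish_job(): hands the job in; it is judged then, once.
The state is a dict: "clock": time; "q": joint angles; "qd": joint speeds; "joint_torque": joint torques, N m; "tool_pos": TCP position; "eef_rot": TCP orientation; "contact_force": force on the tool from outside, world axes, zero at the start; "moment": the same for the moment, N m; "opening": opening from 0.0 (shut) to 1.0 (fully open); "finger_force": force on a finger pad.
Only numpy, scipy, OpenCV 4.12 (cv2) and the standard library are available. Lean on these libraries where they do the work, as an engineer would, in place of code of your own. Each camera call takes 0.05 s, during which the arm holds its last target. There are 200 camera calls.

## Working session

There is one attempt and no reset: what is moved stays moved. The work goes in short steps, Python scripts to look and compute and a shell command to move; the robot and the scene stay as the last step left them, time stands still between calls to the robot, and variables do not carry over. Pictures are saved under pics/ and viewed, at most 10 in all, crops included, and the job is handed in when it is done.

```bash
mkdir -p pics; cat > h.py <<'E'
from plant import *
import numpy as np, cv2
from scipy.spatial.transform import Rotation as R
E
python3 - <<'E'
from h import *
s=get_state(); print(s)
for n in ("scene","top"):
    d=snapshot(n); np.savez('pics/%s0.npz'%n,**{k:np.array(v) for k,v in d.items()})
    print(n,d['mtx'],d['xyz'],d['orientation'])
    cv2.imwrite('pics/%s0.png'%n,d['frame'][:,:,::-1])
E
```

```text
{'clock': 0.0, 'q': array([ 1.36981069,  0.68997824, -0.19451385,  1.56634929,  0.15731136,
        0.90247929, -0.21509206]), 'qd': array([ 0.00065433,  0.0015968 ,  0.00061559,  0.00162406, -0.00011136,
        0.00014231,  0.00037294]), 'joint_torque': array([-3.45301225e-05, -5.27556753e+01, -1.26720339e+00, -1.53424251e+01,
       -5.26776910e-02,  6.44115120e-03,  1.76034919e-04]), 'tool_pos': array([ 0.14519965, -0.60725191,  0.23791221]), 'eef_rot': array([ 9.93111108e-01,  1.17172943e-01, -1.75565992e-04, -8.93593563e-04]), 'contact_force': array([-0.3925036 ,  0.36631971, -0.63938295]), 'moment': array([0.03608165, 0.01552134, 0.01240699]), 'finger_force': 0.0, 'opening': 1.0013930862450597}
scene [[413.28881984   0.         256.4865836 ]
 [  0.         413.28881984 189.6605235 ]
 [  0.           0.           1.        ]] [1.32903792 0.09317649 1.12715914] [ 0.65398227  0.67875447 -0.24351066 -0.22869658]
top [[404.51287726   0.         255.93751926]
 [  0.         404.51287726 188.39008113]
 [  0.           0.           1.        ]] [0.37899607 0.04161033 1.3108073 ] [ 0.71104042 -0.69831714  0.06175357 -0.05441673]
```

View pics/scene0.png

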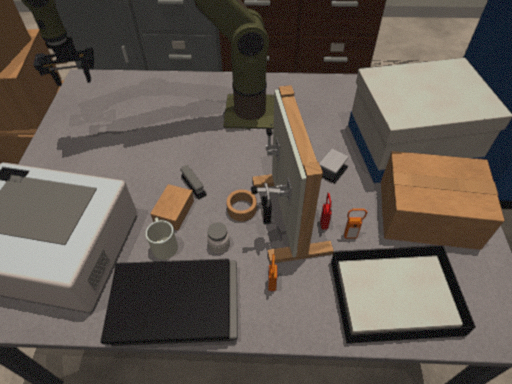

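View pics/top0.png

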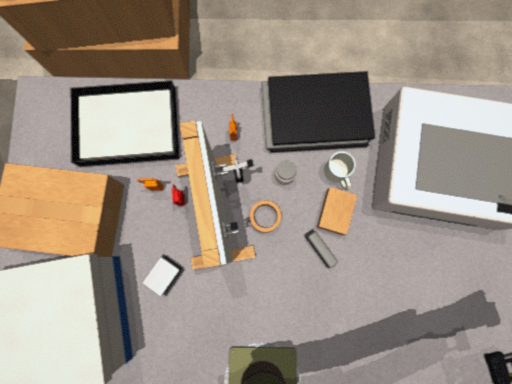

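```bash
python3 - <<'E'
from h import *
a=cv2.imread('pics/scene0.png')[80:270,220:340]; b=cv2.imread('pics/top0.png')[110:280,170:290]
a=cv2.resize(a,None,fx=3.1,fy=3.1,interpolation=2);b=cv2.resize(b,None,fx=3.4,fy=3.4,interpolation=2)
c=np.zeros((600,800,3),np.uint8);c[:a.shape[0],:a.shape[1]]=a[:600,:];c[:b.shape[0],380:380+b.shape[1]]=b[:600]
cv2.imwrite('pics/crop1.png',c)
E
```

```text
(no output)
```

View pics/crop1.png

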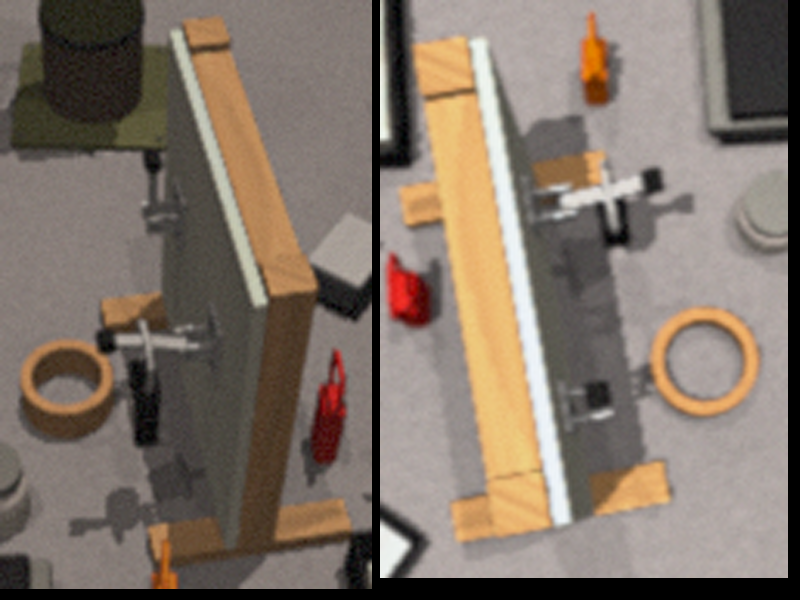

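```bash
cat >> h.py <<'E'
def cam(n):
    d=np.load('pics/%s0.npz'%n); return d['mtx'],d['xyz'],R.from_quat(d['orientation'])
def proj(n,p):
    K,t,r=cam(n); c=r.inv().apply(np.atleast_2d(p)-t); u=c@K.T; return u[:,:2]/u[:,2:]
def b2w(v,p):  # v = bx,by,yaw
    return R.from_euler('z',v[2]).apply(np.atleast_2d(p))+[v[0],v[1],0]
def tip(y,a): return [-0.028-0.075*np.sin(a),y,0.235+0.075*np.cos(a)]
E
python3 - <<'E'
from h import *
from scipy.optimize import least_squares
T=np.array([[250,163.2],[234.1,225.6],[201.5,121.2],[226.5,262.9]])
S=np.array([[253.9,189.7],[269.4,131.9],[304.5,177.7],[275.5,89.7]])
def pts(v): return b2w(v,[tip(v[3],1.3),tip(v[4],v[5]),[0,-.17,v[6]],[0,.17,v[6]]])
f=lambda v:np.r_[(proj('top',pts(v))-T).ravel(),(proj('scene',pts(v))-S).ravel()]
o=least_squares(f,[.5,.1,1.5,-.08,.08,.1,.4]);v=o.x
print(v.round(4));print(f(v).round(1)); print(pts(v).round(3))
np.save('v.npy',v)
H=b2w(v,[[-.028,v[3],.235],[-.028,v[4],.235],[-.065,v[3],.155],[-.065,v[3],.253]]);print('hinges,lightc,eye',H.round(3))
print(proj('top',H[2]),proj('scene',H[2]))
E
```

```text
[ 0.5266  0.1338  1.7813 -0.0763  0.0833  0.0342  0.3883]
[-0.9  0.  -0.6 -0.2 -1.7 -0.6 -0.8  0.6  0.3 -0.3 -0.7 -0.3 -2.3  0.6
 -1.6 -0.2]
[[0.622 0.052 0.255]
 [0.452 0.086 0.31 ]
 [0.693 0.169 0.388]
 [0.36  0.098 0.388]]
hinges,lightc,eye [[0.607 0.122 0.235]
 [0.451 0.089 0.235]
 [0.615 0.086 0.155]
 [0.615 0.086 0.253]]
[[237.34125952 173.17334476]] [[266.56916074 209.37784262]]
```

```bash
cat >> h.py <<'E'
v=np.load('v.npy'); YAW=v[2]
def Rt(th):  # slant th deg toward board
    xb=np.array([np.cos(YAW),np.sin(YAW),0]);z=np.array([0,0,-1.]);t=np.radians(th)
    zt=np.cos(t)*z+np.sin(t)*xb; y=np.array([np.sin(YAW),-np.cos(YAW),0])
    return R.from_matrix(np.c_[np.cross(y,zt),y,zt])
def rows(p,Rg,N):
    s=get_state();r=R.from_quat(s['eef_rot']);d=(np.array(p)-s['tool_pos'])/N
    w=(r.inv()*Rg).as_rotvec()/N
    out=[]
    for i in range(N):
        out.append(np.r_[r.inv().apply(d),w].round(4).tolist()); r=r*R.from_rotvec(w)
    print('clock',s['clock'],'pos',s['tool_pos'].round(4),'remaining |d|',np.linalg.norm(d*N).round(4)); print(str([out]).replace('0.0,','0,'))
E
python3 - <<'E'
from h import *
P=b2w(v,tip(v[4],v[5]))[0];Rg=Rt(40);z=Rg.as_matrix()[:,2]
print('pregrasp',P-.07*z)
rows([.40,-.2,.40],Rt(0),12)
E
```

```text
pregrasp [0.46095615 0.04247968 0.36357913]
clock 0.1 pos [ 0.1452 -0.6073  0.238 ] remaining |d| 0.507
[[[0.0285, -0.0281, -0.0135, -0.0001, -0.0001, -0.1289], [0.0319, -0.0242, -0.0135, -0.0001, -0.0001, -0.1289], [0.0348, -0.0199, -0.0135, -0.0001, -0.0001, -0.1289], [0.037, -0.0153, -0.0135, -0.0001, -0.0001, -0.1289], [0.0387, -0.0104, -0.0135, -0.0001, -0.0001, -0.1289], [0.0397, -0.0053, -0.0135, -0.0001, -0.0001, -0.1289], [0.04, -0.0002, -0.0135, -0.0001, -0.0001, -0.1289], [0.0397, 0.005, -0.0135, -0.0001, -0.0001, -0.1289], [0.0388, 0.0101, -0.0135, -0.0001, -0.0001, -0.1289], [0.0371, 0.015, -0.0135, -0.0001, -0.0001, -0.1289], [0.0349, 0.0196, -0.0135, -0.0001, -0.0001, -0.1289], [0.0321, 0.0239, -0.0135, -0.0001, -0.0001, -0.1289]]]
```

```bash
python3 -m jog '[[[0.028,-0.028,-0.0135,0,0,-0.129],[0.032,-0.024,-0.0135,0,0,-0.129],[0.035,-0.02,-0.0135,0,0,-0.129],[0.037,-0.015,-0.0135,0,0,-0.129],[0.039,-0.01,-0.0135,0,0,-0.129],[0.04,-0.005,-0.0135,0,0,-0.129],[0.04,0,-0.0135,0,0,-0.129],[0.04,0.005,-0.0135,0,0,-0.129],[0.039,0.01,-0.0135,0,0,-0.129],[0.037,0.015,-0.0135,0,0,-0.129],[0.035,0.02,-0.0135,0,0,-0.129],[0.032,0.024,-0.0135,0,0,-0.129]]]' 0.05
python3 - <<'E'
from h import *
P=b2w(v,tip(v[4],v[5]))[0];Rg=Rt(40);z=Rg.as_matrix()[:,2]
rows(P-.09*z,Rg,7); print(get_state()['q'].round(2))
E
```

```text
clock: 1.6
tool_pos: [0.4017, -0.1993, 0.401]
eef_rot: [0.627, 0.779, -0.0, -0.0]
contact_force: [1.2, 0.3, 0.1]
opening: 0.566
finger_force: 0.0
clock 1.6 pos [ 0.4017 -0.1993  0.401 ] remaining |d| 0.2384
[[[0.0301, 0.0157, 0.0031, -0.0004, 0.0997, 0.0007], [0.0296, 0.0156, 0.0061, -0.0004, 0.0997, 0.0007], [0.0289, 0.0156, 0.0091, -0.0004, 0.0997, 0.0007], [0.0278, 0.0156, 0.0119, -0.0004, 0.0997, 0.0007], [0.0265, 0.0156, 0.0146, -0.0004, 0.0997, 0.0007], [0.025, 0.0155, 0.0172, -0.0004, 0.0997, 0.0007], [0.0231, 0.0155, 0.0196, -0.0004, 0.0997, 0.0007]]]
[ 0.9   0.32 -0.75  1.79  0.24  1.13  0.29]
```

```bash
python3 -m jog '[[[0.030,0.0157,0.003,0,0.1,0],[0.0295,0.0156,0.006,0,0.1,0],[0.029,0.0156,0.009,0,0.1,0],[0.028,0.0156,0.012,0,0.1,0],[0.0265,0.0156,0.0146,0,0.1,0],[0.025,0.0155,0.017,0,0.1,0],[0.023,0.0155,0.0196,0,0.1,0],[0,0,0,0,0,0]]]'
python3 - <<'E'
from h import *
s=get_state();d=snapshot('wrist');print(s['tool_pos'],s['q'].round(2),d['mtx'],d['mount'].round(4))
np.savez('pics/w1.npz',frame=d['frame'],mtx=d['mtx'],mount=d['mount'],pos=s['tool_pos'],rot=s['eef_rot'])
P=b2w(v,[tip(v[4],v[5]),tip(v[3],1.3),[-.028,v[4],.235],[-.028,v[3],.235]])
T=R.from_quat(s['eef_rot']).inv().apply(P-s['tool_pos']);M=np.linalg.inv(d['mount'])
c=T@M[:3,:3].T+M[:3,3];u=c@d['mtx'].T;print((u[:,:2]/u[:,2:]).round(1))
cv2.imwrite('pics/w1.png',d['frame'][:,:,::-1])
E
```

```text
clock: 2.6
tool_pos: [0.4632, 0.0289, 0.378]
eef_rot: [0.59, 0.731, 0.215, -0.268]
contact_force: [-0.5, -0.2, 0.9]
opening: 0.568
finger_force: 0.0
[0.46323555 0.02891989 0.37796214] [ 0.79  0.63 -0.93  1.72 -0.22  1.14  0.26] [[276.49028026   0.         251.3492258 ]
 [  0.         276.49028026 192.22809926]
 [  0.           0.           1.        ]] [[ 5.000e-04 -9.637e-01 -2.670e-01  6.930e-02]
 [ 1.000e+00  6.000e-04 -5.000e-04 -5.000e-04]
 [ 6.000e-04 -2.670e-01  9.637e-01 -1.466e-01]
 [ 0.000e+00  0.000e+00  0.000e+00  1.000e+00]]
[[253.1 195.3]
 [418.7 285.1]
 [252.9 220.1]
 [393.2 220.5]]
```

View pics/w1.png

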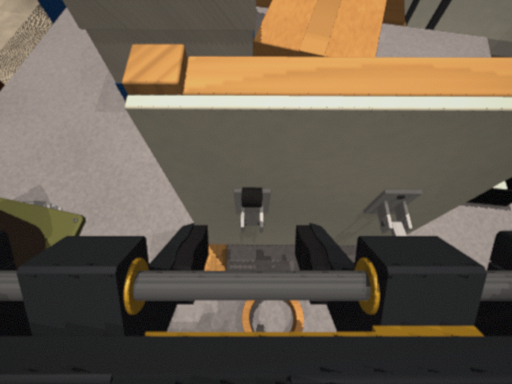

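```bash
python3 - <<'E'
from h import *
P=b2w(v,tip(v[4],v[5]))[0];Rg=Rt(40);z=Rg.as_matrix()[:,2]
rows(P+.012*z,Rg,4)
E
```

```text
clock 2.65 pos [0.4634 0.0282 0.3785] remaining |d| 0.1027
[[[0.0003, 0.0002, 0.0257, -0.0007, -0.0004, 0.0002], [0.0003, 0.0002, 0.0257, -0.0007, -0.0004, 0.0002], [0.0004, 0.0002, 0.0257, -0.0007, -0.0004, 0.0002], [0.0004, 0.0002, 0.0257, -0.0007, -0.0004, 0.0002]]]
```

```bash
python3 -m jog '[[[0,0,0.026,0,0,0],[0,0,0.026,0,0,0],[0,0,0.026,0,0,0],[0,0,0.0245,0,0,0],[0,0,0,0,0,0]]]'
python3 -m jog '[[[0,0,0,0,0,0],[0,0,0,0,0,0],[0,0,0,0,0,0],[0,0,0,0,0,0],[0,0,0,0,0,0]]]' 0.0 15
python3 - <<'E'
from h import *
# arc deltas in tool frame, angle a0->1.33
Rg=Rt(40);al=np.linspace(v[5],1.33,11);p=b2w(v,[tip(v[4],a) for a in al])
print(Rg.inv().apply(np.diff(p,axis=0)).round(4).tolist()); print(p[-1], get_state()['tool_pos'])
E
```

```text
clock: 3.28
tool_pos: [0.4488, 0.0929, 0.3006]
eef_rot: [0.59, 0.731, 0.214, -0.267]
contact_force: [-0.9, -1.1, -0.7]
opening: 0.569
finger_force: 0.0
clock: 3.9
tool_pos: [0.4495, 0.093, 0.301]
eef_rot: [0.59, 0.731, 0.215, -0.267]
contact_force: [-2.2, -2.8, 5.6]
opening: 0.199
finger_force: 15.0
[[-0.008, 0.0, -0.0055], [-0.0087, -0.0, -0.0044], [-0.0092, 0.0, -0.0032], [-0.0095, -0.0, -0.002], [-0.0097, -0.0, -0.0008], [-0.0097, 0.0, 0.0005], [-0.0096, -0.0, 0.0017], [-0.0093, 0.0, 0.0029], [-0.0088, -0.0, 0.0041], [-0.0082, 0.0, 0.0052]]
[0.4662371  0.01776456 0.2528857 ] [0.44948297 0.09296014 0.30104913]
```

Gripped the end piece (opening 17.5 mm). Pull it down along the arc.

```bash
python3 -m jog '[[[-0.008,0,-0.0055,0,0,0],[-0.0087,0,-0.0044,0,0,0],[-0.0092,0,-0.0032,0,0,0],[-0.0095,0,-0.002,0,0,0],[-0.0097,0,-0.0008,0,0,0],[-0.0097,0,0.0005,0,0,0],[-0.0096,0,0.0017,0,0,0],[-0.0093,0,0.0029,0,0,0],[-0.0088,0,0.0041,0,0,0],[-0.0082,0,0.0052,0,0,0],[-0.001,0,0.002,0,0,0],[0,0,0,0,0,0]]]'
python3 - <<'E'
from h import *
s=get_state();Rg=R.from_quat(s['eef_rot']);d=s['tool_pos']-.012*Rg.as_matrix()[:,2]-b2w(v,[-.028,v[4],.235])[0]
b=R.from_euler('z',-YAW).apply(d);print(b,np.hypot(b[0],b[2]),np.arctan2(-b[0],b[2]),s['contact_force'])
E
```

```text
clock: 5.4
tool_pos: [0.4642, 0.0228, 0.2411]
eef_rot: [0.591, 0.731, 0.215, -0.267]
contact_force: [-6.0, -9.3, 12.4]
opening: 0.201
finger_force: 15.0
[-0.07518194  0.00088696  0.015331  ] 0.07672915741012616 1.3696357275251012 [-5.96472343 -9.32525987 12.40821005]
```

```bash
python3 -m jog '[[[0,0,0,0,0,0],[0,0,0,0,0,0],[0,0,0,0,0,0],[0,0,-0.03,0,0,0],[0,0,-0.035,0,0,0],[0,0,-0.035,0,0,0]]]' 0.075
python3 - <<'E'
from h import *
Rg=Rt(50);z=Rg.as_matrix()[:,2]
g=b2w(v,[-.071,v[3],.130])[0]
rows(g+(.019-.10)*z,Rg,5)
E
```

```text
clock: 6.15
tool_pos: [0.4785, -0.0388, 0.3185]
eef_rot: [0.59, 0.731, 0.216, -0.267]
contact_force: [0.3, -0.1, 0.3]
opening: 0.843
finger_force: 0.0
clock 6.15 pos [ 0.4785 -0.0388  0.3185] remaining |d| 0.2114
[[[-0.0137, 0.0319, 0.0242, -0.0002, 0.0346, 0.0003], [-0.0145, 0.0319, 0.0237, -0.0002, 0.0346, 0.0003], [-0.0153, 0.0319, 0.0232, -0.0002, 0.0346, 0.0003], [-0.0161, 0.0319, 0.0226, -0.0002, 0.0346, 0.0003], [-0.0169, 0.0319, 0.0221, -0.0002, 0.0346, 0.0003]]]
```

```bash
python3 -m jog '[[[-0.0137,0.032,0.024,0,0.035,0],[-0.0145,0.032,0.0237,0,0.035,0],[-0.0153,0.032,0.023,0,0.035,0],[-0.016,0.032,0.0226,0,0.035,0],[-0.017,0.032,0.022,0,0.035,0],[0,0,0,0,0,0]]]'
cat >> h.py <<'E'
def wrist(name,pts):
    s=get_state();d=snapshot('wrist');P=b2w(v,pts)
    T=R.from_quat(s['eef_rot']).inv().apply(P-s['tool_pos']);M=np.linalg.inv(d['mount'])
    c=T@M[:3,:3].T+M[:3,3];u=c@d['mtx'].T;u=u[:,:2]/u[:,2:];print(u.round(1).tolist(),s['tool_pos'],s['q'].round(2))
    f=d['frame'][:,:,::-1].copy()
    for q in u:cv2.circle(f,tuple(int(x) for x in q.round()),3,(0,255,0),1)
    cv2.imwrite('pics/%s.png'%name,cv2.resize(f,None,fx=1.5,fy=1.5))
E
python3 - <<'E'
from h import *
wrist('w2',[tip(v[3],1.3),[-.065,v[3],.253],[-.077,v[3]-.021,.2],[-.077,v[3]+.021,.2],tip(v[4],1.3),[-.028,v[3],.235]])
Rg=Rt(50);z=Rg.as_matrix()[:,2]
rows(b2w(v,[-.071,v[3],.130])[0]+.019*z,Rg,4)
E
```

```text
clock: 6.9
tool_pos: [0.6292, 0.0214, 0.178]
eef_rot: [0.569, 0.704, 0.265, -0.331]
contact_force: [-1.2, 0.1, 0.5]
opening: 0.85
finger_force: 0.0
[[251.0, 91.2], [251.3, 50.8], [285.3, 145.1], [218.0, 145.1], [-133.2, 91.7], [251.6, 48.0]] [0.62917292 0.02140016 0.1780045 ] [ 0.61  1.14 -0.81  1.34 -0.12  1.13  0.35]
clock 6.95 pos [0.6289 0.021  0.1801] remaining |d| 0.0977
[[[0.0001, 0, 0.0244, -0.0007, -0.0009, 0.0], [0.0001, 0, 0.0244, -0.0007, -0.0009, 0.0], [0.0001, -0, 0.0244, -0.0007, -0.0009, 0.0], [0.0001, -0, 0.0244, -0.0007, -0.0009, 0.0]]]
```

View pics/w2.png

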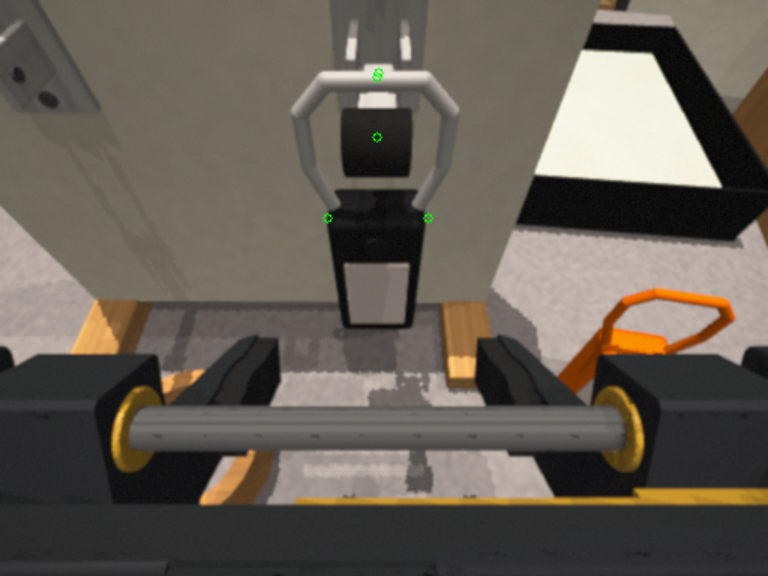

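```bash
python3 - <<'E'
from h import *
def ray(n,uv,z):
    K,t,r=cam(n);d=r.apply(np.linalg.inv(K)@[*uv,1]);return t+d*(z-t[2])/d[2]
for n,uv,z in (('scene',(272,290),0),('scene',(271,252),.146),('top',(233,137),.0),('top',(234,114),.146),('top',(233,130),.09)):
    p=ray(n,uv,z);print(n,p.round(3),'board',R.from_euler('z',-YAW).apply(p-[v[0],v[1],0]).round(3))
print('light y',v[3])
E
```

```text
scene [0.793 0.108 0.   ] board [-0.081 -0.255  0.   ]
scene [0.752 0.102 0.146] board [-0.078 -0.213  0.146]
top [0.77 0.11 0.  ] board [-0.074 -0.233  0.   ]
top [0.798 0.101 0.146] board [-0.089 -0.259  0.146]
top [0.766 0.106 0.09 ] board [-0.077 -0.228  0.09 ]
light y -0.07630579483019158
```

```bash
python3 -m jog '[[[0,0,0.0245,0,0,0],[0,0,0.0245,0,0,0],[0,0,0.0245,0,0,0],[0,0,0.0245,0,0,0],[0,0,0,0,0,0]]]'
python3 -m jog '[[[0,0,0,0,0,0],[0,0,0,0,0,0],[0,0,0,0,0,0],[0,0,0,0,0,0],[0,0,0,0,0,0]]]' 0.02 25
python3 - <<'E'
from h import *
wrist('w3',[tip(v[3],1.3)]);print(get_state()['contact_force'])
E
```

```text
clock: 7.58
tool_pos: [0.612, 0.0947, 0.1198]
eef_rot: [0.568, 0.705, 0.266, -0.33]
contact_force: [0.8, -0.4, 0.0]
opening: 0.852
finger_force: 0.0
clock: 8.2
tool_pos: [0.6137, 0.0938, 0.119]
eef_rot: [0.569, 0.705, 0.266, -0.329]
contact_force: [0.7, -1.5, 0.1]
opening: 0.472
finger_force: 25.0
[[251.3, 23.8]] [0.61374164 0.09380479 0.11904214] [ 0.54  1.2  -0.81  1.47 -0.12  0.91  0.35]
[ 0.71539948 -0.07042702  0.40198327]
```

View pics/w3.png

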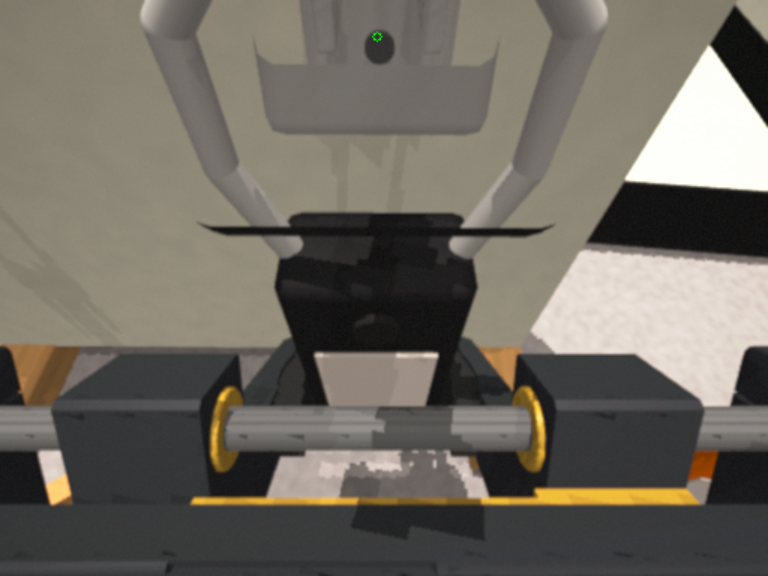

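```bash
python3 -m jog '[[[0.0005,0,-0.006,0,0,0],[0.001,0,-0.0115,0,0,0],[0.001,0,-0.0115,0,0,0],[0.0005,0,-0.006,0,0,0],[-0.0064,0,-0.0077,0,0,0],[-0.0129,0,-0.0153,0,0,0],[-0.0129,0,-0.0153,0,0,0],[-0.0064,0,-0.0077,0,0,0],[0,0,0,0,0,0]]]'
python3 - <<'E'
from h import *
Rg=Rt(50);z=Rg.as_matrix()[:,2]
s=get_state();print(R.from_euler('z',-YAW).apply(s['tool_pos']-[v[0],v[1],0]),s['finger_force'])
E
```

```text
clock: 9.38
tool_pos: [0.6314, 0.01, 0.143]
eef_rot: [0.57, 0.704, 0.266, -0.329]
contact_force: [-0.4, 0.0, -2.1]
opening: 0.475
finger_force: 25.0
[-0.14297065 -0.07662793  0.1430312 ] 24.98289741750341
```

```bash
python3 -m jog '[[[0,-0.01,0,0,0,0],[0,-0.025,0,0,0,0],[0,-0.03,0,0,0,0],[0,-0.03,0,0,0,0],[0,-0.03,0,0,0,0],[0,-0.025,0,0,0,0],[0,-0.01,0,0,0,0],[0,0,0,0,0,0],[0,0,0,0,0,0]]]'
python3 - <<'E'
from h import *
s=get_state();print(R.from_euler('z',-YAW).apply(s['tool_pos']-[v[0],v[1],0]))
wrist('w4',[tip(v[4],1.3)])
E
```

```text
clock: 10.5
tool_pos: [0.476, -0.0224, 0.1437]
eef_rot: [0.569, 0.705, 0.267, -0.329]
contact_force: [0.2, 0.6, -2.1]
opening: 0.471
finger_force: 25.0
[-0.1421669   0.08215447  0.1436844 ]
[[250.3, -18.5]] [ 0.47599753 -0.02241364  0.1436844 ] [ 0.83  1.09 -0.83  1.77 -0.08  0.89  0.48]
```

View pics/w4.png

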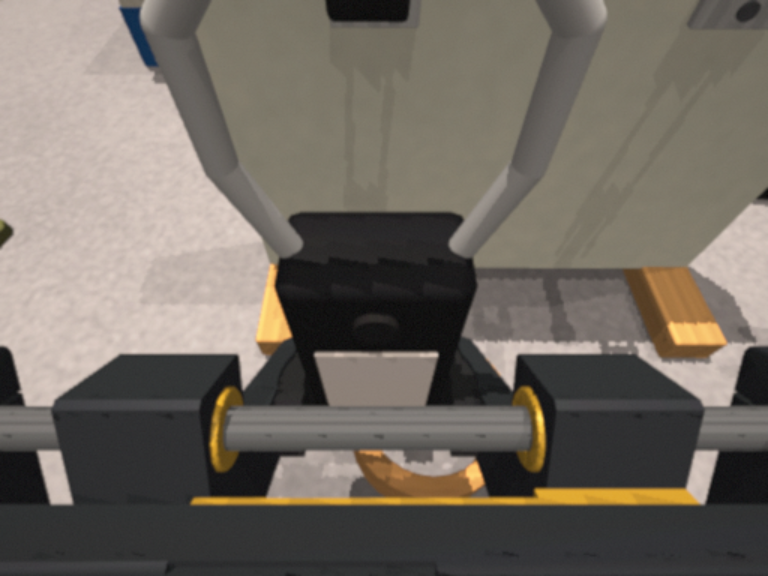

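```bash
python3 -m jog '[[[0.0046,0,0.0055,0,0,0],[0.009,0,0.0107,0,0,0],[0.009,0,0.0107,0,0,0],[0.009,0,0.0107,0,0,0],[0.005,0,0.006,0,0,0],[0.002,0,0.0024,0,0,0],[0,0,0,0,0,0]]]'
python3 - <<'E'
from h import *
s=get_state();print(R.from_euler('z',-YAW).apply(s['tool_pos']-[v[0],v[1],0]))
E
python3 -m jog '[[[-0.0007,0,0.008,0,0,0],[-0.0008,0,0.009,0,0,0],[-0.0008,0,0.009,0,0,0],[-0.0007,0,0.006,0,0,0],[0,0,0,0,0,0]]]'
```

```text
clock: 11.42
tool_pos: [0.4623, 0.0357, 0.1435]
eef_rot: [0.569, 0.705, 0.266, -0.329]
contact_force: [0.7, -0.3, -2.1]
opening: 0.477
finger_force: 25.0
[-0.08247328  0.08338925  0.14345809]
clock: 12.05
tool_pos: [0.4571, 0.0584, 0.1204]
eef_rot: [0.569, 0.705, 0.266, -0.33]
contact_force: [0.1, -0.0, -1.7]
opening: 0.473
finger_force: 25.0
```

```bash
python3 -m jog '[[[-0.0015,0,0.0013,0,0,0],[0,0,0,0,0,0]]]'
python3 -m jog '[[[-0.0011,0,0.001,0,0,0],[0,0,0,0,0,0]]]'
```

```text
clock: 12.3
tool_pos: [0.4576, 0.0584, 0.1196]
eef_rot: [0.569, 0.705, 0.267, -0.33]
contact_force: [-0.5, -0.5, 4.1]
opening: 0.472
finger_force: 25.0
clock: 12.55
tool_pos: [0.4575, 0.0592, 0.1194]
eef_rot: [0.568, 0.705, 0.267, -0.33]
contact_force: [-0.1, -0.7, 9.8]
opening: 0.477
finger_force: 25.0
```

```bash
python3 -m jog '[[[0.0013,0,-0.0011,0,0,0],[0,0,0,0,0,0]]]'
python3 -m jog '[[[0,0,0,0,0,0],[0,0,0,0,0,0],[0,0,0,0,0,0],[0,0,0,0,0,0],[0,0,0,0,0,0]]]' 0.075
python3 -m jog '[[[0,0,-0.01,0,0,0],[0,0,-0.025,0,0,0],[0,0,-0.03,0,0,0],[0,0,-0.03,0,0,0],[0,0,-0.02,0,0,0],[0,0,0,0,0,0],[0,0,0,0,0,0]]]'
python3 - <<'E'
from h import *
wrist('w5',[tip(v[4],1.3),[-.065,v[4],.253]])
Rg=Rt(40);z=Rg.as_matrix()[:,2]
P=b2w(v,tip(v[3],1.3))[0]
rows(P-.08*z,Rg,7)
E
```

```text
clock: 12.8
tool_pos: [0.4576, 0.0582, 0.1196]
eef_rot: [0.569, 0.705, 0.267, -0.33]
contact_force: [-0.6, -0.1, 4.6]
opening: 0.474
finger_force: 25.0
clock: 13.42
tool_pos: [0.4574, 0.058, 0.1189]
eef_rot: [0.569, 0.705, 0.266, -0.33]
contact_force: [0.5, 0.8, -1.1]
opening: 0.85
finger_force: 0.0
clock: 14.3
tool_pos: [0.4754, -0.0278, 0.1925]
eef_rot: [0.569, 0.705, 0.266, -0.33]
contact_force: [-0.4, 0.2, -1.1]
opening: 0.852
finger_force: 0.0
[[253.8, 96.9], [253.7, 61.1]] [ 0.47542723 -0.02783197  0.1925139 ] [ 0.85  1.02 -0.86  1.76 -0.11  0.97  0.46]
clock 14.35 pos [ 0.4753 -0.0276  0.1924] remaining |d| 0.2026
[[[0.0131, 0.0229, -0.0119, -0.0004, -0.0254, 0.0002], [0.0128, 0.0229, -0.0122, -0.0004, -0.0254, 0.0002], [0.0125, 0.0229, -0.0125, -0.0004, -0.0254, 0.0002], [0.0122, 0.0229, -0.0128, -0.0004, -0.0254, 0.0002], [0.0119, 0.0229, -0.0131, -0.0004, -0.0254, 0.0002], [0.0116, 0.0229, -0.0134, -0.0004, -0.0254, 0.0002], [0.0112, 0.0229, -0.0137, -0.0004, -0.0254, 0.0002]]]
```

View pics/w5.png

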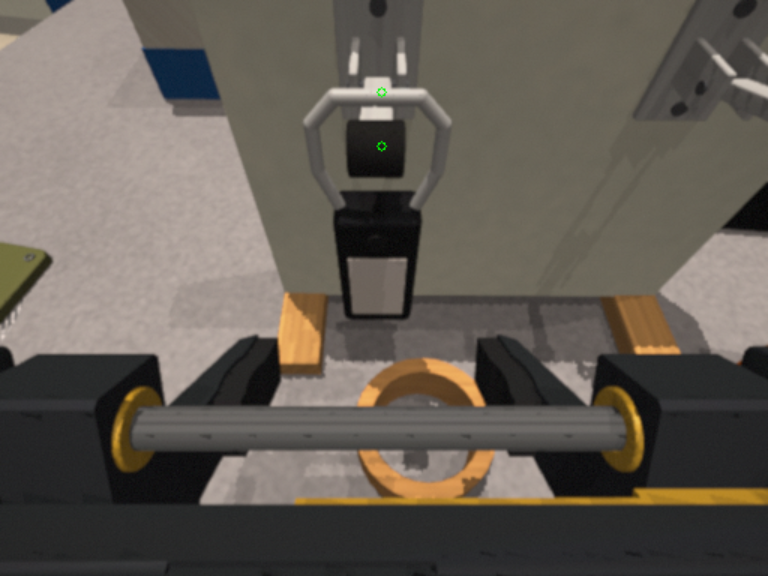

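```bash
python3 -m jog '[[[0,0,-0.03,0,0,0],[0.013,0.023,-0.012,0,-0.025,0],[0.013,0.023,-0.012,0,-0.025,0],[0.0125,0.023,-0.0125,0,-0.025,0],[0.012,0.023,-0.013,0,-0.025,0],[0.012,0.023,-0.013,0,-0.025,0],[0.0115,0.023,-0.0135,0,-0.025,0],[0.011,0.023,-0.0135,0,-0.025,0],[0,0,0,0,0,0]]]' 0.05
python3 - <<'E'
from h import *
wrist('w6',[tip(v[3],1.3)])
Rg=Rt(40);z=Rg.as_matrix()[:,2]
rows(b2w(v,tip(v[3],1.3))[0]+.012*z,Rg,5)
E
```

```text
clock: 15.48
tool_pos: [0.64, -0.019, 0.3363]
eef_rot: [0.588, 0.732, 0.216, -0.267]
contact_force: [-0.6, -0.4, -0.3]
opening: 0.568
finger_force: 0.0
[[249.4, 187.4]] [ 0.6400023  -0.01899771  0.3363493 ] [ 0.58  0.9  -0.8   1.19 -0.09  1.38  0.21]
clock 15.525 pos [ 0.6388 -0.0204  0.3348] remaining |d| 0.1208
[[[0.001, -0.0001, 0.0241, -0.0006, -0.0005, 0.0006], [0.001, -0.0002, 0.0241, -0.0006, -0.0005, 0.0006], [0.001, -0.0002, 0.0241, -0.0006, -0.0005, 0.0006], [0.001, -0.0002, 0.0241, -0.0006, -0.0005, 0.0006], [0.0011, -0.0002, 0.0241, -0.0006, -0.0005, 0.0006]]]
```

View pics/w6.png

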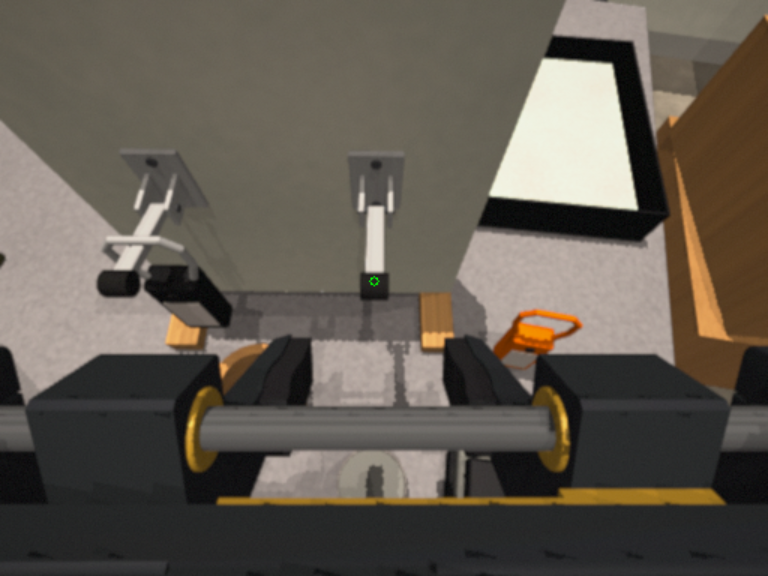

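```bash
python3 -m jog '[[[0,0,0.024,0,0,0],[0.001,0,0.024,0,0,0],[0.001,0,0.024,0,0,0],[0.001,0,0.024,0,0,0],[0,0,0.024,0,0,0],[0,0,0,0,0,0]]]'
python3 -m jog '[[[0,0,0,0,0,0],[0,0,0,0,0,0],[0,0,0,0,0,0],[0,0,0,0,0,0],[0,0,0,0,0,0]]]' 0.0 15
python3 - <<'E'
from h import *
Rg=Rt(40);al=np.linspace(1.3,0.0,12);p=b2w(v,[tip(v[3],a) for a in al])
print(Rg.inv().apply(np.diff(p,axis=0)).round(4).tolist())
s=get_state();d=s['tool_pos']-.012*R.from_quat(s['eef_rot']).as_matrix()[:,2]-b2w(v,[-.028,v[3],.235])[0]
print(R.from_euler('z',-YAW).apply(d))
E
```

```text
clock: 16.27
tool_pos: [0.6196, 0.0562, 0.2432]
eef_rot: [0.59, 0.731, 0.213, -0.269]
contact_force: [-0.3, 0.4, 0.2]
opening: 0.565
finger_force: 0.0
clock: 16.9
tool_pos: [0.6221, 0.0553, 0.2458]
eef_rot: [0.59, 0.731, 0.215, -0.267]
contact_force: [-3.6, -4.4, 4.9]
opening: 0.2
finger_force: 15.0
[[0.0076, -0.0, -0.0046], [0.0081, -0.0, -0.0036], [0.0084, 0.0, -0.0027], [0.0087, 0.0, -0.0017], [0.0088, 0.0, -0.0006], [0.0088, -0.0, 0.0004], [0.0087, 0.0, 0.0015], [0.0085, -0.0, 0.0025], [0.0081, -0.0, 0.0035], [0.0077, -0.0, 0.0044], [0.0071, 0.0, 0.0053]]
[-0.07636936 -0.00064261  0.0200187 ]
```

```bash
python3 -m jog '[[[0.0076,0,-0.0046,0,0,0],[0.0081,0,-0.0036,0,0,0],[0.0084,0,-0.0027,0,0,0],[0.0087,0,-0.0017,0,0,0],[0.0088,0,-0.0006,0,0,0],[0.0088,0,0.0004,0,0,0],[0.0087,0,0.0015,0,0,0],[0.0085,0,0.0025,0,0,0],[0.0081,0,0.0035,0,0,0],[0.0077,0,0.0044,0,0,0],[0.0071,0,0.0053,0,0,0],[0,0,0,0,0,0]]]'
python3 - <<'E'
from h import *
s=get_state();d=s['tool_pos']-.012*R.from_quat(s['eef_rot']).as_matrix()[:,2]-b2w(v,[-.028,v[3],.235])[0]
print(R.from_euler('z',-YAW).apply(d), R.from_euler('z',-YAW).apply(s['contact_force']))
E
```

```text
clock: 18.4
tool_pos: [0.6067, 0.1286, 0.3018]
eef_rot: [0.589, 0.731, 0.216, -0.268]
contact_force: [-3.2, -0.7, 3.1]
opening: 0.199
finger_force: 15.0
[-0.00159985 -0.00096613  0.07596316] [-0.02839632  3.32035244  3.10504818]
```

```bash
python3 -m jog '[[[0.003,0,0.0026,0,0,0],[0,0,0,0,0,0]]]'
python3 -m jog '[[[0,0,0,0,0,0],[0,0,0,0,0,0],[0,0,0,0,0,0],[0,0,-0.03,0,0,0],[0,0,-0.04,0,0,0],[0,0,-0.04,0,0,0],[0,0,-0.04,0,0,0],[0,0,0,0,0,0]]]' 0.05
python3 - <<'E'
from h import *
wrist('w7',[tip(v[3],0.),tip(v[3],.12),tip(v[4],1.3)])
d=snapshot('scene');a=cv2.resize(d['frame'][80:270,220:340,::-1],None,fx=3.03,fy=3.03,interpolation=2)
b=cv2.imread('pics/w7.png')[:576,:];b=cv2.resize(b[0:400,0:560],(430,307));c=np.zeros((576,800,3),np.uint8);c[:a.shape[0],:a.shape[1]]=a[:576];c[:307,364:794]=b
cv2.imwrite('pics/end.png',c)
E
```

```text
clock: 18.65
tool_pos: [0.6063, 0.1307, 0.3016]
eef_rot: [0.59, 0.731, 0.216, -0.267]
contact_force: [-4.1, -4.2, 6.0]
opening: 0.204
finger_force: 15.0
clock: 19.65
tool_pos: [0.6289, 0.0341, 0.4169]
eef_rot: [0.591, 0.73, 0.217, -0.264]
contact_force: [0.4, 0.6, -1.2]
opening: 0.563
finger_force: 0.0
[[248.5, 182.3], [248.5, 190.1], [108.0, 260.9]] [0.62891034 0.03411217 0.41694573] [ 0.54  0.8  -0.82  1.17 -0.15  1.43  0.11]
```

View pics/end.png

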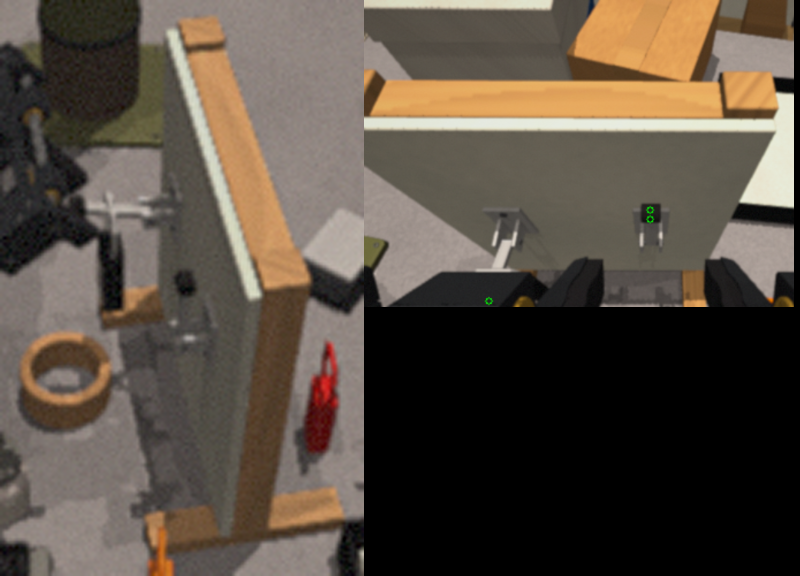

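```bash
python3 -m jog '[[[0,0,-0.03,0,0,0],[0,0,-0.02,0,0,0],[0,0,0,0,0,0],[0,0,0,0,0,0],[0,0,0,0,0,0]]]'
python3 -c "
from plant import *
print(finish_job())"
```

```text
clock: 20.38
tool_pos: [0.633, 0.0053, 0.4524]
eef_rot: [0.59, 0.731, 0.215, -0.268]
contact_force: [0.2, -0.1, 0.0]
opening: 0.568
finger_force: 0.0
the job is handed in; nothing more can be done
None
```

The last images show the light hanging by its eye on the spare hook, which is fully down, and the used hook folded flat at about 0.03 rad; I handed the job in at about 20 s with the arm clear of everything, and no verdict was returned.

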